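# Take the stamp head off the soap press

### The job

Strip the soap press for washing. First lay every soap bar on it (the one on the stamp head and those left on the bed) flat in the wooden curing tray, none on top of another, then swing the keeper lever round to its white service line, the second line; then take the push-fit stamp head off its spindle by twisting it back and forth, a good 20 degrees or more, while pulling gently - never yank it straight, for that drags up the sprung spindle - and stand it upright in the white wash basin, and last swing the lever back to its first white line. Leave the other things on the bench alone.

Things in the scene. Friction and masses are not known exactly. Their poses are not given: they have to be found in the camera images.
- press: Soap press, fixed: flat grey bed 12 mm thick on the bench. Origin on the bench directly below the spindle axis; x points from the spindle to the lever's pivot (roughly away from the robot), z up. The bed reaches from x -100 to +130 mm, y -110 to +110 mm. The upright spindle is at x = y = 0, in a shoulder 16 mm above the bench that the stamp head's flange rests on.
- head_block (a point): Stamp head, loose, 200 g, bare aluminium, 55 mm high: flange 56 mm across, 6 mm thick; hub 34 mm across up to 30 mm; on it a block 56 (x) x 36 (y) x 25 mm high: grip it across the 36 mm. The point is the block's centre, 42.5 mm above the foot, 58.5 mm above the bench when home on the spindle, its x then along the press's x within 0.06 rad. Bore 24 mm across, some mm of play.
- spindle (a joint): How far the spindle is drawn up, m; 0 at rest, spring 2000 N/m: 12 N lifts it 6 mm, already too much. Its spring fingers hold the head until the head is 20 mm up. A straight pull meets 20 to 30 N; while the head turns, most of that rubbing is spent on the turning: rising with the turn, 3 mm or less per radian and only while turning, takes under 8 N.
- lever (a joint): Angle of the keeper lever about its upright pivot, rad, anticlockwise from above positive, -0.4 to 1.6. At 0 the handle points along the press's x (first white line) and its tail lies 2.5 mm over the head's flange, keeping it down; at the second white line, the service line, it is 1.0 and clear of the head. Stays where left; takes 2 N at the knob. Bars in its way stop it.
- lever_pivot (a point): Point on the lever's pivot axis, 27.5 mm above the bench, 50 mm from the spindle axis.
- lever_knob (a point): Centre of the lever's upright black knob, a cylinder 18 mm across and 50 mm high (from 30.5 to 80.5 mm above the bench), 80 mm from the pivot axis at the handle's end.
- service_mark (a point): Where the knob's centre is when the lever stands on the service line (joint 1.0).
- bar0_c (a point): Soap bar, loose, tan, about 90 g, 44 mm (its x) x 70 mm (its y) x 25 mm (its z). The point is its centre. Lies on top of the stamp head at the start, its length along the block.
- bar1_c (a point): Soap bar, loose, tan, about 90 g, 44 mm (its x) x 70 mm (its y) x 25 mm (its z). The point is its centre. Lies flat on the bed at the start; may be absent.
- bar2_c (a point): Soap bar, loose, tan, about 90 g, 44 mm (its x) x 70 mm (its y) x 25 mm (its z). The point is its centre. Lies flat on the bed at the start; may be absent.
- bar3_c (a point): Soap bar, loose, tan, about 90 g, 44 mm (its x) x 70 mm (its y) x 25 mm (its z). The point is its centre. Lies flat on the bed at the start; may be absent.
- bar4_c (a point): Soap bar, loose, tan, about 90 g, 44 mm (its x) x 70 mm (its y) x 25 mm (its z). The point is its centre. Lies flat on the bed at the start; may be absent.
- tray_in (a point): Curing tray, fixed, plain light wood, outside 258 mm (x) x 200 mm (y), walls 6 mm thick and 20 mm high, floor 6 mm thick. The point is the centre of its inner floor, 6 mm above the bench. To the left or right of the press.
- basin_in (a point): Wash basin, fixed, white plastic, outside 150 x 150 mm, walls 4 mm thick and 28 mm high. The point is the centre of its inner floor, 4 mm above the bench. On the other side of the press from the tray.
- oil: Bystander: amber glass bottle 60 mm across, 170 mm high, beyond the press. Origin at its foot. Not to be disturbed.
- cup: Bystander: white cup 76 mm across, 85 mm high, beyond the press. Origin at its foot. Not to be disturbed.
Not all that is in view belongs to the job. Of the things shaped like the part that bears head_block, the aluminium one is meant.

How it is judged (in metres and radians):
On the way, in this order (a step that is already met when the one before it is completed fails the run):
1. every soap bar lies flat in the curing tray (x of bar0_c in the frame of tray_in between -0.11 and 0.11 m and y of bar0_c in the frame of tray_in between -0.082 and 0.082 m and z of bar0_c in the frame of tray_in between 0.008 and 0.018 m and (angle between bar0_c's own z axis and vertical below 0.2 rad or angle between bar0_c's own z axis and vertical above 2.94 rad) and x of bar1_c in the frame of tray_in between -0.11 and 0.11 m and y of bar1_c in the frame of tray_in between -0.082 and 0.082 m and z of bar1_c in the frame of tray_in between 0.008 and 0.018 m and (angle between bar1_c's own z axis and vertical below 0.2 rad or angle between bar1_c's own z axis and vertical above 2.94 rad) and x of bar2_c in the frame of tray_in between -0.11 and 0.11 m and y of bar2_c in the frame of tray_in between -0.082 and 0.082 m and z of bar2_c in the frame of tray_in between 0.008 and 0.018 m and (angle between bar2_c's own z axis and vertical below 0.2 rad or angle between bar2_c's own z axis and vertical above 2.94 rad) and x of bar3_c in the frame of tray_in between -0.11 and 0.11 m and y of bar3_c in the frame of tray_in between -0.082 and 0.082 m and z of bar3_c in the frame of tray_in between 0.008 and 0.018 m and (angle between bar3_c's own z axis and vertical below 0.2 rad or angle between bar3_c's own z axis and vertical above 2.94 rad) and x of bar4_c in the frame of tray_in between -0.11 and 0.11 m and y of bar4_c in the frame of tray_in between -0.082 and 0.082 m and z of bar4_c in the frame of tray_in between 0.008 and 0.018 m and (angle between bar4_c's own z axis and vertical below 0.2 rad or angle between bar4_c's own z axis and vertical above 2.94 rad)), for 0.2 s.
2. the keeper lever stands on its service line, within 0.1 rad (value of joint lever between 0.9 and 1.1 rad), for 0.2 s.
3. the stamp head is twisted 0.3 rad (17 degrees) or more out of line, either way, while still on the spindle (z of head_block in the frame of press below 0.0765 m and horizontal distance between head_block and press below 0.015 m and angle between the x axis of head_block and the x axis of press, either way round above 0.3 rad), for 0.02 s.
4. it is twisted back into line within 0.15 rad while still on the spindle (z of head_block in the frame of press below 0.0765 m and horizontal distance between head_block and press below 0.015 m and angle between the x axis of head_block and the x axis of press, either way round below 0.15 rad), for 0.02 s.
5. the stamp head is drawn off the spindle (z of head_block in the frame of press above 0.085 m), for 0.1 s.
6. the stamp head stands in the basin (x of head_block in the frame of basin_in between -0.065 and 0.065 m and y of head_block in the frame of basin_in between -0.065 and 0.065 m and angle between head_block's own z axis and vertical below 0.15 rad and z of head_block in the frame of basin_in below 0.048 m), for 0.2 s.
7. the lever is back on its first line, within 0.1 rad (value of joint lever between -0.1 and 0.1 rad), for 0.2 s.
At the end, for the whole second after the job is handed in: All soap bars lie flat in the curing tray (within 0.2 rad, none stacked), the lever stands within 0.1 rad of the first line (0), and the stamp head stands upright (within 0.15 rad) on the floor of the wash basin (all of step 1 and all of step 6 and all of step 7); the robot touches nothing.
It fails at once if the spindle is dragged up more than 6 mm (value of joint spindle above 0.006 m).
It fails at once if the oil is disturbed (moved more than 30 mm) (distance of oil from where it was at the start of the episode above 0.03 m).
It fails at once if the cup is disturbed (moved more than 30 mm) (distance of cup from where it was at the start of the episode above 0.03 m).
Of bar1, bar2, bar3, bar4 only 2 to 4 are there at a start; the rules pass over those that are not, and their reading is None.
At some moment in a run one of bar1, bar2, bar3, bar4 may be knocked a few centimetres aside while the robot is not near it.
It also fails if it takes over 208 s, if anything falls off the work surface, if the arm or the gripper's body presses on something with over 40 N, if the wrist force passes 120 N, or if a joint passes its speed limit or range.

### The arm

A 7-joint arm with a two-finger parallel gripper is mounted at the origin on the work surface. World frame = base frame: x ahead of the robot, y to its left, z up, the work surface at z = 0. Lengths are in mm, angles in rad, forces in N, time in s.
With the tool pointing down it reaches from about 425 to 1025 mm from the base axis. Payload 9.4 kg.
Tool frame: the origin (TCP) lies at the very end of the fingers, on their centre line; the grasp point (between the pads) lies env.pinch_z behind it (env.pinch_z is the distance from the TCP to the grasp point, in mm); z points along the fingers, y is the line along which they close (so a half turn about z gives the same grasp; the last joint's range is limited). The gripper opens to 85 mm and grips with 20 to 120 N. Pads are 22 mm wide; open, the fingers measure 114 mm over their backs; the gripper's body (76 mm by 85 mm) begins 54 mm behind the grasp point. The pads swing forward as they close: fully open they stand 13 mm farther back than shut.
Start: joints at [1.123, 0.599, -0.003, 1.599, 0.002, 0.943, -0.08], TCP at [262.703, -675.73, 231.275] pointing down, gripper open.
Joint ranges: [-2.57, 2.57], [-0.35, 1.97], [-1.29, 1.29], [0.11, 2.56], [-1.05, 4.19], [0.11, 1.86], [-2.63, 2.63]. Speed limits (rad/s): [2.22, 2.22, 3.01, 3.01, 3.14, 3.14, 3.14].

### API

Orientations are given as a rotation vector (axis times angle).
In Python, from plant import env gives the robot as it stands. Calls block until the motion is done:
- env.move_pose(position, orientation): joint-space move of the TCP to a pose.
- env.move_straight(position, frame=None, feed=150): straight line of the TCP; frame=None keeps the orientation; feed is the mean speed in mm/s.
- env.set_joints(angles): joint-space move.
- env.ungrasp() and env.close_gripper(): open the fingers fully, or close them until they stop; the grip force is fixed at half the most.
- env.pause(seconds).
- env.inverse_kinematics(position, orientation): joint angles nearest the present ones, or None.
- env.get_obs(): the state.
- env.read_camera(name): name is "scene" or "top"; returns a dict with "frame" (400x640x3 uint8, red, green, blue), "depth" (400x640 float32, mm along the optical axis (not along the pixel's ray), 0 where there is no reading), "camera_matrix" (3x3 intrinsics, pixels), "k1" (the pictures are not rectified: a ray, as slopes to the right and down, at radius r is drawn at 1 + k1 r^2 times it, then the intrinsics apply), "R" (3x3) and "t" (3): a world point X has camera coordinates R X + t. Camera axes: x right, y down, z forward; pixel columns grow to the right and rows downward; lengths in mm; the calibration is good to about 2 mm. A picture is of the moment at which its call begins.
A pose or a line that the arm cannot do raises env.MotionError and nothing moves.
- env.job_done(): hands the job in; it is judged then, once.
The state is a dict: "time": time; "qpos": joint angles; "joint_velocities": joint speeds; "effort": joint torques, N m; "tool_pos": TCP position; "eef_rot": TCP orientation; "wrist_force": force on the tool from outside, world axes, zero at the start; "torque": the same for the moment, N m; "finger_gap": finger opening in mm; "grasp_force": force on a finger pad.
Only numpy, scipy, OpenCV 4.12 (cv2) and the standard library are available. Lean on these libraries where they do the work, as an engineer would, in place of code of your own. Each camera call takes 0.05 s, during which the arm holds its last target. There are 200 camera calls.

## Working session

There is one attempt and no reset: what is moved stays moved. The work goes in short steps, each a Python script; the robot and the scene stay as the last script left them, time stands still between calls to the robot, and variables do not carry over. Pictures are saved under pics/ and viewed, at most 14 in all, crops included, and the job is handed in when it is done.

```bash
ls; mkdir -p pics; cat > h.py <<'E'
import numpy as np, cv2
from plant import env
def snap(n):
    c=env.read_camera(n); return c
def save(c,fn,crop=None,s=1):
    f=c["frame"][:,:,::-1]
    if crop: x0,y0,x1,y1=crop; f=f[y0:y1,x0:x1]
    cv2.imwrite("pics/"+fn,cv2.resize(f,None,fx=s,fy=s,interpolation=cv2.INTER_CUBIC))
def ray(c,uv):
    K=np.array(c["camera_matrix"]); uv=np.atleast_2d(np.array(uv,float))
    d=np.c_[(uv[:,0]-K[0,2])/K[0,0],(uv[:,1]-K[1,2])/K[1,1]]; p=d.copy()
    for _ in range(20): p=d/(1+c["k1"]*(p**2).sum(1,keepdims=True))
    return np.c_[p,np.ones(len(p))]
def atz(c,uv,z):
    R=np.array(c["R"]);t=np.array(c["t"]); o=-R.T@t; d=ray(c,uv)@R
    return o+d*((z-o[2])/d[:,2])[:,None]
def cloud(c):
    R=np.array(c["R"]);t=np.array(c["t"]); h,w=c["depth"].shape
    u,v=np.meshgrid(np.arange(w),np.arange(h))
    P=ray(c,np.c_[u.ravel(),v.ravel()])*c["depth"].ravel()[:,None]
    return ((P-t)@R).reshape(h,w,3)
E
python3 - <<'E'
from h import *
for n in("top","scene"):
    c=snap(n); save(c,n+"0.png",s=1.25); print(n,c["R"],c["t"],c["k1"],c["camera_matrix"],-np.array(c["R"]).T@c["t"])
o=env.get_obs();print(env.pinch_z,o)
E
```

```text
pics
top [[-0.02269178 -0.9996234  -0.01543208]
 [-0.99820475  0.02351    -0.0550868 ]
 [ 0.05542886  0.01415436 -0.99836231]] [  28.57491827  574.22809389 1127.49016977] 0.04844627362379138 [[515.02058723   0.         310.79171142]
 [  0.         515.02058723 198.92741427]
 [  0.           0.           1.        ]] [ 5.11350129e+02 -8.94842666e-01  1.15771705e+03]
scene [[-2.54291012e-01  9.67127517e-01  6.68156471e-04]
 [ 5.69401869e-01  1.50273654e-01 -8.08207486e-01]
 [-7.81740106e-01 -2.05139450e-01 -5.88897455e-01]] [ 131.11916132 -242.69751087 1249.98689386] -0.08469129771193631 [[382.88108623   0.         324.58003696]
 [  0.         382.88108623 204.54082328]
 [  0.           0.           1.        ]] [1148.69972741  166.08371647  539.87654741]
18.700000000000003 {'time': 0.1, 'qpos': array([ 1.12329038,  0.60005827, -0.00253868,  1.60005435,  0.00177255,
        0.94290955, -0.07975486]), 'joint_velocities': array([-0.00302649, -0.0016194 , -0.00026879, -0.00226745, -0.00107499,
       -0.00162048, -0.00127613]), 'effort': array([ 3.44675580e-03, -7.77997684e+01,  1.56916291e+00, -2.58625960e+01,
        1.25722078e-02,  5.52639394e-03,  9.29161132e-06]), 'tool_pos': array([ 262.55254193, -675.33016083,  230.49227865]), 'eef_rot': array([-3.08637400e+00, -5.79004511e-01,  5.86477906e-04]), 'wrist_force': array([0.15487603, 0.1244665 , 0.22939234]), 'torque': array([ 0.02587044,  0.02042113, -0.01935956]), 'grasp_force': 0.0, 'finger_gap': 85.28107058594216}
```

```bash
sleep 1; ls -la pics
```

```text
total 860
drwxr-xr-x 2 agent agent   4096 Dec  1 23:04 .
drwxr-xr-x 3 agent agent   4096 Dec  1 23:04 ..
-rw-r--r-- 1 agent agent 530301 Dec  1 23:04 scene0.png
-rw-r--r-- 1 agent agent 338216 Dec  1 23:04 top0.png
```

View pics/top0.png

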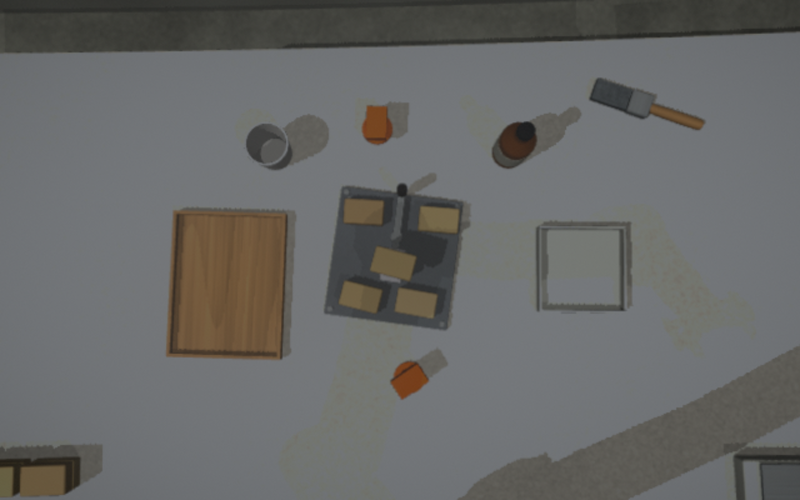

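View pics/scene0.png

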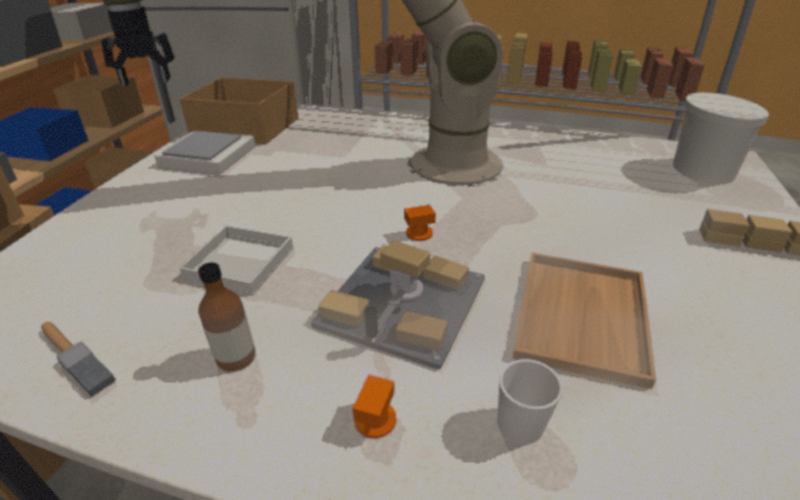

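The top view (800 px wide) shows five bars: (363,211), (438,219), (360,296), (416,303) and bar0 at (393,264). The tray is at (228,284), the basin at (583,266) and the knob at (402,190). Head candidates: orange stamp (377,124), orange stamp (408,380), and the aluminium head under bar0 (393,270). I choose the aluminium one and will check it in a close crop.

```bash
cat >> h.py <<'E'
def bars(c,X=(350,800),Y=(-150,400),zmin=20,zmax=120):
    "tan blobs -> list of (x,y,ztop,yaw of long axis, w,l)"
    P=cloud(c); H=cv2.cvtColor(c["frame"],cv2.COLOR_RGB2HSV)
    m=(H[...,0]>12)&(H[...,0]<28)&(H[...,1]>60)
    m&=(P[...,2]>zmin)&(P[...,2]<zmax)&(P[...,0]>X[0])&(P[...,0]<X[1])&(P[...,1]>Y[0])&(P[...,1]<Y[1])
    n,l,s,_=cv2.connectedComponentsWithStats(m.astype(np.uint8),connectivity=4); out=[]
    for i in range(1,n):
        if s[i,4]<150: continue
        q=P[l==i]; z=np.median(q[:,2]); q=q[abs(q[:,2]-z)<6]
        r=cv2.minAreaRect((q[:,:2]).astype(np.float32)); b=cv2.boxPoints(r)
        e=[b[1]-b[0],b[2]-b[1]]; L=max(e,key=np.linalg.norm); yaw=np.arctan2(L[1],L[0])%np.pi
        out.append(np.round([*r[0],z,yaw,*sorted(r[1])],2))
    return out
E
python3 - <<'E'
from h import *
c=snap("top"); save(c,"press.png",(255,140,380,270),4.6)
print(*bars(c),sep="\n"); P=cloud(c)
for n,u,v in (("knob",402,190),("alum",390,279),("oil",517,140),("cup",268,145),("or1",377,115),("or2",410,382),("trayfl",228,284),("basin",583,266)):
    print(n,P[int(v/1.25),int(u/1.25)].round(1))
t=[(177,211),(287,212),(282,357),(168,355)];print(atz(c,np.array(t)/1.25,20).round(1))
b=[(538,224),(629,224),(628,309),(538,309)];print(atz(c,np.array(b)/1.25,28).round(1))
s=snap("scene"); save(s,"pressS.png",(240,180,400,300),5)
E
```

```text
[783.66  32.26  54.44   1.54  32.29  32.44]
[640.91  58.27  36.41   1.48  43.15  69.35]
[623.91 -73.    36.12   1.46  42.92  69.34]
[546.97   8.01  95.41   1.3   43.13  68.84]
[492.21  66.69  36.56   1.3   42.92  69.02]
[479.6  -29.61  36.34   1.37  43.02  68.73]
knob [669.8  -9.4  78.9]
alum [520.8  13.1  71.1]
oil [ 737.6 -194.8  131.9]
cup [769.  230.7   2. ]
or1 [805.9  30.8  51.4]
or2 [346.5 -16.6  51.3]
trayfl [519.3 304.7   5.6]
basin [ 538.3 -329.1    2. ]
[[650.3 389.1  20. ]
 [644.  194.1  20. ]
 [388.7 206.3  20. ]
 [397.1 405.6  20. ]]
[[ 611.1 -247.5   28. ]
 [ 607.2 -404.2   28. ]
 [ 460.  -396.    28. ]
 [ 463.  -242.2   28. ]]
```

View pics/press.png

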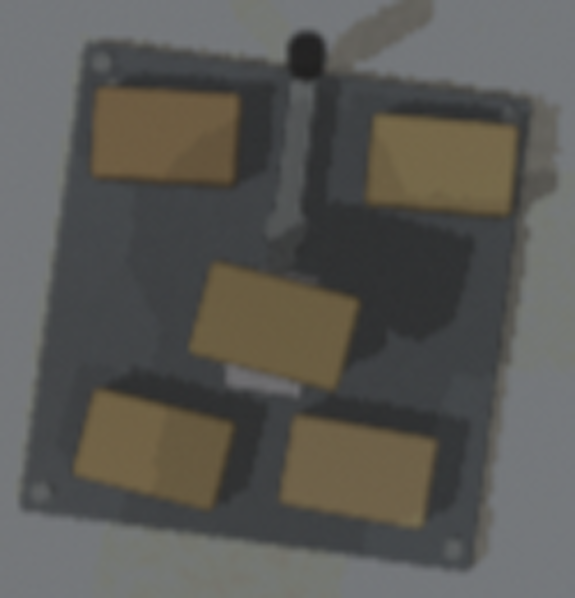

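View pics/pressS.png

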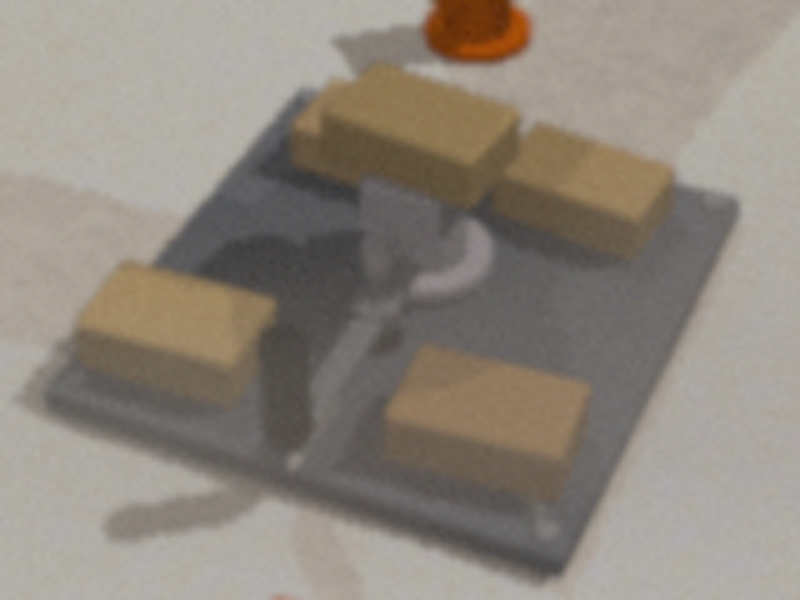

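The crops show the bare aluminium block under bar0 (crop 262,380; grey hub and flange in the scene view). The keeper lever is along the press's x, and the four bed bars are lying free. I'll start moving bars, bar0 first, checking each grip by its gap.

```bash
cat >> h.py <<'E'
from scipy.spatial.transform import Rotation as Ro
def ori(a):
    y=np.array([np.cos(a),np.sin(a),0]); z=np.array([0,0,-1.]); return Ro.from_matrix(np.c_[np.cross(y,z),y,z]).as_rotvec()
def best(p,a):
    c=[]
    for k in(-1,0,1,2):
        o=ori(a+k*np.pi) ; q=env.inverse_kinematics(p,o)
        if q is not None: c.append((abs(q[6]),o))
    return min(c,key=lambda t:t[0])[1]
def goto(p,a):
    o=best(p,a); env.move_pose(p,o); return o
def st(): 
    o=env.get_obs(); return round(o["time"],1),o["tool_pos"].round(1),round(o["finger_gap"],1),round(o["grasp_force"],1),o["wrist_force"].round(1)
TC=np.array([520,299.]); TY=-0.05
SLOT=[(-64,44,0),(-64,-44,0),(16,44,0),(16,-44,0),(82,0,np.pi/2)]
def pick(b):
    a=b[3]-np.pi/2; zb=b[2]-25+0.6
    goto([b[0],b[1],150],a); env.move_straight([b[0],b[1],zb+3]); env.close_gripper(); print("grip",st())
    env.move_straight([b[0],b[1],max(150,zb+80)],feed=250)
    return 3
def place(i,off=3):
    x,y,r=SLOT[i]; c,s=np.cos(TY),np.sin(TY); p=TC+[c*x-s*y,s*x+c*y]
    goto([*p,150],TY+r); env.move_straight([*p,6+off+1]); env.ungrasp(); env.move_straight([*p,150],feed=250); print("placed",st())
E
python3 - <<'E'
from h import *
b=max(bars(snap("top"),X=(400,720),Y=(-150,180)),key=lambda b:b[2]); print(b)
pick(b); place(0)
c=snap("top"); save(c,"t1.png",s=1.25); print(*bars(c,X=(380,720)),sep="\n")
E
```

```text
[546.96   8.02  95.34   1.3   43.13  68.79]
grip (4.0, array([547.5,   8. ,  74.9]), 42.7, 60.7, array([-0.4, -0.2,  6.9]))
placed (8.1, array([458. , 345.6, 149.3]), 85.6, 0.0, array([ 0.3, -0.3, -0.5]))
[640.59  58.15  36.33   1.5   42.75  68.92]
[623.78 -72.91  36.26   1.46  42.85  68.71]
[492.27  66.77  36.47   1.29  43.19  68.84]
[479.49 -29.57  36.56   1.38  42.9   68.95]
[456.96 345.33  30.31   1.54  43.75  72.14]
```

View pics/t1.png

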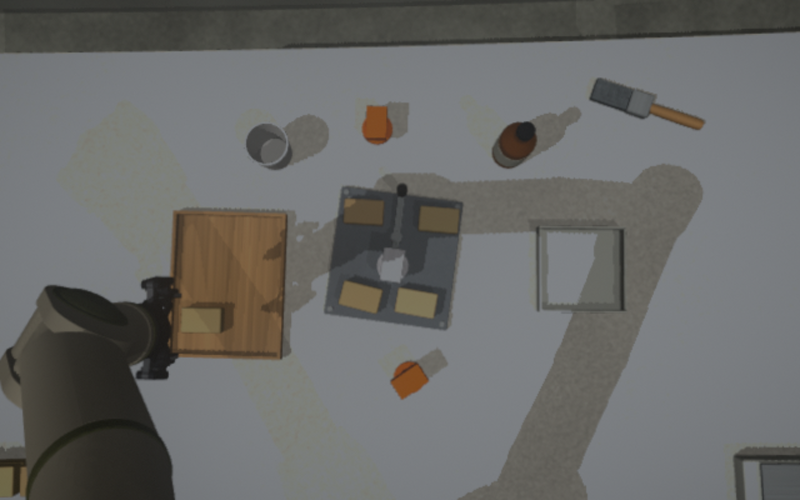

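Bar0 lies in the tray at (202,320), the bare head shows at (392,265), and the four bed bars have not moved. Next I move those four, re-measuring before each pick.

```bash
python3 - <<'E'
from h import *
for i in range(1,5):
    L=bars(snap("top"),X=(400,720),Y=(-150,170)); print(len(L))
    if not L: break
    b=max(L,key=lambda b:b[1]) ; print(b)
    if not(40<b[4]<48 and 64<b[5]<75): print("odd",L); break
    pick(b)
    if not 38<env.get_obs()["finger_gap"]<48: print("bad grip"); break
    place(i)
c=snap("top"); save(c,"t2.png",s=1.25); print(*bars(c,X=(380,720)),sep="\n")
E
```

```text
4
[492.26  66.54  36.68   1.29  43.07  68.65]
grip (10.8, array([492.6,  66.5,  16. ]), 42.6, 60.7, array([-0.2, -0.6,  8.9]))
placed (14.6, array([453.7, 257.8, 149.4]), 85.6, 0.0, array([ 0.2,  0.4, -0.8]))
3
[641.18  58.26  36.26   1.48  43.16  69.32]
grip (17.2, array([641.6,  58.2,  15.7]), 42.8, 62.0, array([ 0.4, -0.8,  6.2]))
placed (21.4, array([537.9, 341.6, 149.5]), 85.1, 0.0, array([-0.3,  0.3, -0.7]))
2
[479.55 -29.77  36.57   1.37  42.95  68.4 ]
grip (24.3, array([479.9, -29.9,  15.9]), 43.0, 60.3, array([ 0.7, -0.1,  8.3]))
placed (28.4, array([533.5, 253.8, 149.4]), 85.4, 0.0, array([ 0.2,  0.4, -0.5]))
1
[623.56 -73.04  36.35   1.46  42.63  69.3 ]
grip (31.3, array([624. , -73.2,  15.8]), 42.5, 62.1, array([-0.8,  0.2,  6.7]))
placed (35.6, array([601.7, 294.2, 149.4]), 85.3, 0.0, array([-0.5, -1.1, -1. ]))
[456.94 345.87  30.34   1.54  43.58  72.92]
```

View pics/t2.png

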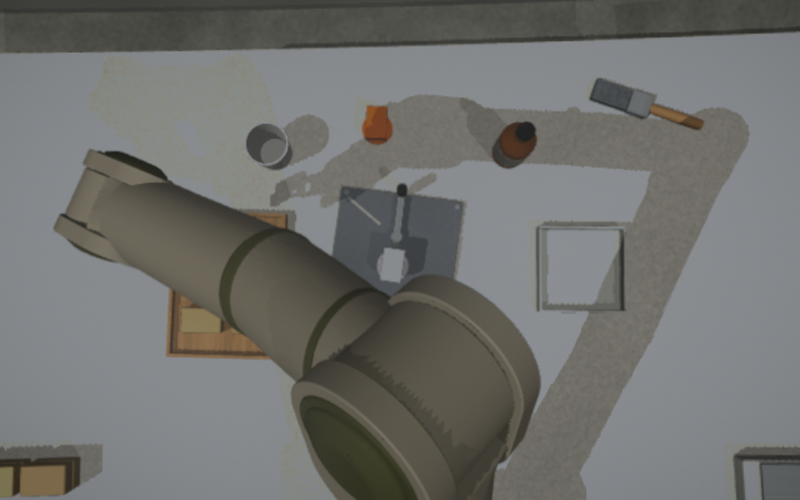

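The bed is clear, with the white service line at (362,208), the head at (392,265) and the knob at (402,190). The arm hides the tray, so I'll move it aside and measure the press and tray.

```bash
python3 - <<'E'
from h import *
env.move_pose([480,-420,250],best([480,-420,250],0))
c=snap("top"); save(c,"t3.png",(255,140,380,270),4.6); print(*bars(c,X=(380,720)),sep="\n"); P=cloud(c)
q=P[140:270,255:380].reshape(-1,3)
k=q[(q[:,2]>74)&(q[:,2]<85)&(q[:,0]>600)]; print("knob",len(k),k.mean(0))
h=q[(abs(q[:,2]-70.5)<6)&(q[:,0]<600)]; r=cv2.minAreaRect(h[:,:2].astype(np.float32)); print("block",len(h),np.median(h[:,2]),r)
# flange ring 22 high, bed outline
f=q[(abs(q[:,2]-12)<5)]; r=cv2.minAreaRect(f[:,:2].astype(np.float32)); print("bed",r)
print(st())
s=snap("scene"); save(s,"s3.png",(240,180,400,300),5)
E
```

```text
[602.56 295.11  30.22   3.09  44.4   69.91]
[537.32 341.75  30.25   1.52  46.03  72.31]
[533.43 253.82  30.33   1.55  43.94  69.19]
[457.05 345.87  30.3    1.54  43.59  72.33]
[452.48 258.    30.22   1.54  43.75  70.64]
knob 57 [673.49746564  -9.18174275  79.22288715]
block 446 70.60366741013074 ((545.8297729492188, 10.022146224975586), (35.84441375732422, 55.710838317871094), 80.10840606689453)
bed ((560.1856689453125, 7.8827667236328125), (220.1098175048828, 231.3997802734375), 80.83129119873047)
(38.3, array([ 480.8, -419. ,  249.9]), 85.2, 0.0, array([ 0. , -0.6, -0.2]))
```

View pics/t3.png

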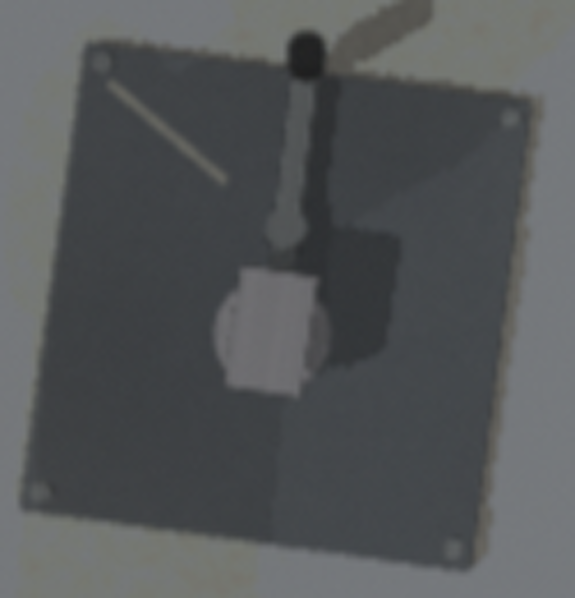

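View pics/s3.png

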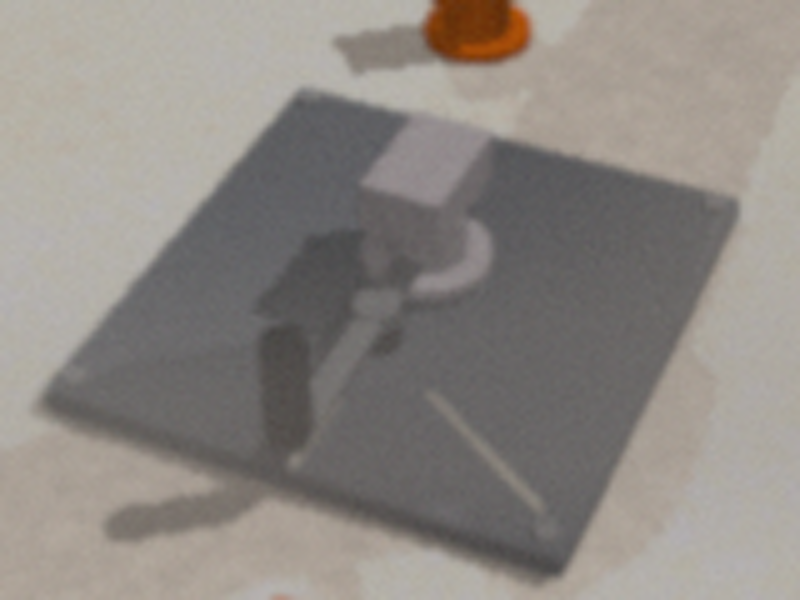

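All five bars lie separate and flat in the tray. The press yaw is about -0.16 with its origin near (545.5,10.2), and the lever is on its first line; the service line runs from (110,85) to (228,183) in the crop. Next: swing the lever, and measure the basin rim.

```bash
cat >> h.py <<'E'
PO=np.array([545.5,10.2]); PY=-0.160; PIV=PO+50*np.array([np.cos(PY),np.sin(PY)])
def swing(a0,a1,n=6,z=48):
    k=lambda a:PIV+80*np.array([np.cos(PY+a),np.sin(PY+a)])
    p=k(a0); o=goto([*p,160],PY+a0+np.pi/2); env.move_straight([*p,z]); env.close_gripper(); print("knob grip",st())
    for a in np.linspace(a0,a1,n+1)[1:]:
        oo=(Ro.from_rotvec([0,0,a-a0])*Ro.from_rotvec(o)).as_rotvec(); env.move_straight([*k(a),z],oo,feed=60)
    print("swung",st()); env.ungrasp(); env.move_straight([*k(a1),160],feed=250)
def knob(c):
    q=cloud(c)[120:280,230:400].reshape(-1,3); k=q[(q[:,2]>74)&(q[:,2]<85)&(np.hypot(*(q[:,:2]-PO).T)>60)]; m=k[:,:2].mean(0)-PIV
    return len(k),k.mean(0).round(1),round(np.arctan2(m[1],m[0])-PY,3)
E
python3 - <<'E'
from h import *
c=snap("top"); print(knob(c)); print("svc line",atz(c,np.array([(110,85),(228,183)])/4.6+[255,140],12).round(1))
swing(0.01,1.0)
env.move_pose([480,-150,250],best([480,-150,250],0))
c=snap("top"); print(knob(c),st()); q=cloud(c)[140:300,400:530].reshape(-1,3); q=q[(q[:,2]>22)&(q[:,2]<34)&(q[:,0]>420)&(q[:,0]<650)&(q[:,1]<-220)&(q[:,1]>-430)]
print(len(q),cv2.minAreaRect(q[:,:2].astype(np.float32)))
save(c,"t4.png",s=1.25)
E
```

```text
(58, array([674.9,  -6.1,  79.1]), np.float64(0.057))
svc line [[667.3  84.7  12. ]
 [618.1  28.3  12. ]]
knob grip (41.6, array([674.1,  -9.8,  48.3]), 16.5, 58.4, array([-1.9, -0.2,  5.5]))
swung (43.9, array([647.4,  60.6,  48.3]), 16.2, 59.1, array([-4.8, -5.8,  9.8]))
(57, array([648.8,  58.1,  78.7]), np.float64(0.963)) (46.6, array([ 480.3, -149.4,  249.5]), 85.6, 0.0, array([-0.2, -0.1, -1.2]))
376 ((558.8516845703125, -322.8556823730469), (151.8329315185547, 95.97514343261719), 87.68107604980469)
```

View pics/t4.png

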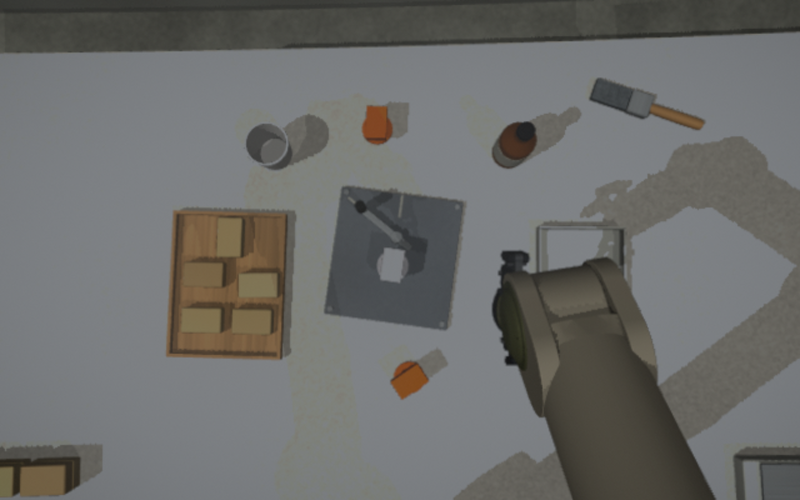

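The lever lies over the service line (knob at 360,206), the first line shows bare at (401,205), and the five bars are in the tray. Now I grip the head, after a short free-air test of how a combined turn and rise is timed.

```bash
cat >> h.py <<'E'
BAS=np.array([534,-322.5]); BY=-0.03
def rot(o,d): return (Ro.from_rotvec([0,0,d])*Ro.from_rotvec(o)).as_rotvec()
E
python3 - <<'E'
from h import *
a=PY-0.012+np.pi/2
o=goto([*PO,140],a); print(env.get_obs()["qpos"].round(2),st())
t=env.get_obs()["time"]; env.move_straight([*PO,141],rot(o,.5),feed=1); print(env.get_obs()["time"]-t)
t=env.get_obs()["time"]; env.move_straight([*PO,140],o,feed=2); print(env.get_obs()["time"]-t, env.get_obs()["eef_rot"],o)
env.move_straight([*PO,40]); print(st()); env.close_gripper(); env.pause(.3); print(st(), env.get_obs()["torque"],env.get_obs()["eef_rot"])
E
```

```text
[ 0.45  0.65 -0.85  2.06  0.72  0.76  0.54] (47.4, array([545.4,   9.6, 139.8]), 85.3, 0.0, array([ 0.3, -1. , -0. ]))
0.6500000000000057
0.6499999999999986 [ 2.67162407e-01  3.12972294e+00 -7.74344958e-04] [0.26984405 3.1299822  0.        ]
(49.6, array([545.7,  10.5,  40.3]), 85.5, 0.0, array([ 0.1, -1. ,  0.4]))
(50.4, array([545.7,   9.8,  40.7]), 35.4, 59.8, array([-1.1, -2.1,  5.6])) [-0.28484891  0.21408661  0.02641083] [ 2.70091257e-01  3.12906542e+00 -1.23539637e-03]
```

```bash
python3 - <<'E'
from h import *
ob=env.get_obs(); p=np.array([*PO,40.]); o=ori(PY-0.012+np.pi/2)
# keep the turn convention of the present pose
if np.dot(Ro.from_rotvec(o).as_matrix()[:,1],Ro.from_rotvec(ob["eef_rot"]).as_matrix()[:,1])<0: o=ori(PY-0.012-np.pi/2)
A=.55; cur=0; z=40.; s=1
while z<66:
    new=A*s; z+=min(2.0*abs(new-cur),2.2); env.move_straight([*PO,z],rot(o,new),feed=2); cur=new; s=-s
    ob=env.get_obs(); print(round(ob["time"],2),round(z,1),ob["tool_pos"].round(1),ob["wrist_force"].round(1),round(ob["torque"][2],2),round(ob["finger_gap"],1))
    if ob["wrist_force"][2]<-9: print("stop"); break
E
```

```text
51.08 41.1 [545.4   9.4  41. ] [ 1.3 -2.9 -2.4] 0.12 35.4
52.33 43.3 [545.6  10.4  43.3] [ 1.  -2.4 -4.8] -0.03 35.4
53.58 45.5 [544.9   9.5  45.3] [-2.1 -4.8 -4.6] -0.03 34.9
54.83 47.7 [546.1  10.5  47.9] [ 2.8 -2.8 -5.2] 0.06 35.3
56.08 49.9 [544.9   9.6  49.7] [-1.7 -4.9 -4.4] 0.01 34.9
57.33 52.1 [545.9  10.4  52.2] [ 2.3 -3.3 -5.6] -0.05 35.0
58.58 54.3 [545.1   9.6  54.2] [-0.1 -5.4 -4.4] 0.02 35.1
59.83 56.5 [545.8  10.5  56.6] [ 1.4 -3.7 -4.4] 0.07 35.2
61.08 58.7 [545.    9.6  58.5] [-0.9 -4.5 -5. ] 0.1 34.9
62.33 60.9 [546.2  10.4  62.2] [-0.3 -6.3  9.7] 0.02 35.2
63.58 63.1 [545.6  11.   63.6] [-1.4 -1.7  5.3] -0.04 34.9
64.83 65.3 [545.6  10.6  65.3] [ 0.4 -0.7 -1.1] -0.03 35.2
66.08 67.5 [545.5  10.1  67.5] [ 0.3 -1.  -1.8] -0.02 35.4
```

Free of the fingers, with no more than about 6 N of pull seen. Next: lift the head and stand it in the basin.

```bash
python3 - <<'E'
from h import *
env.move_straight([*PO,160],feed=80); print(st())
goto([*BAS,160],BY+np.pi/2); print(st()); env.move_straight([*BAS,29.5],feed=80); print(st()); env.ungrasp(); env.move_straight([*BAS,160],feed=200)
env.move_pose([480,-100,250],best([480,-100,250],0))
c=snap("top"); save(c,"t5.png",s=1.25); P=cloud(c).reshape(-1,3)
h=P[(abs(P[:,2]-59)<6)&(abs(P[:,0]-534)<70)&(abs(P[:,1]+322)<70)]; print(len(h),h[:,2].mean() if len(h) else 0, cv2.minAreaRect(h[:,:2].astype(np.float32)) if len(h) else 0)
print(knob(c),st()); save(snap("scene"),"s5.png",s=1.25)
E
```

```text
(67.4, array([545.2,  10.1, 159.5]), 35.0, 61.1, array([-0.4,  0.1, -2.2]))
(68.9, array([ 534. , -321. ,  159.2]), 35.0, 61.1, array([ 0.4, -0.2, -1.9]))
(70.7, array([ 534.3, -322.6,   30. ]), 35.5, 61.1, array([-0.3,  0.3, -1.7]))
479 58.04642807956751 ((530.4224243164062, -320.6257019042969), (36.72053146362305, 55.939857482910156), 87.04635620117188)
(56, array([647.1,  62.4,  79.6]), np.float64(1.016)) (73.0, array([ 480.1, -101.1,  249.2]), 85.4, 0.0, array([-0.4, -0.1, -0.1]))
```

View pics/s5.png

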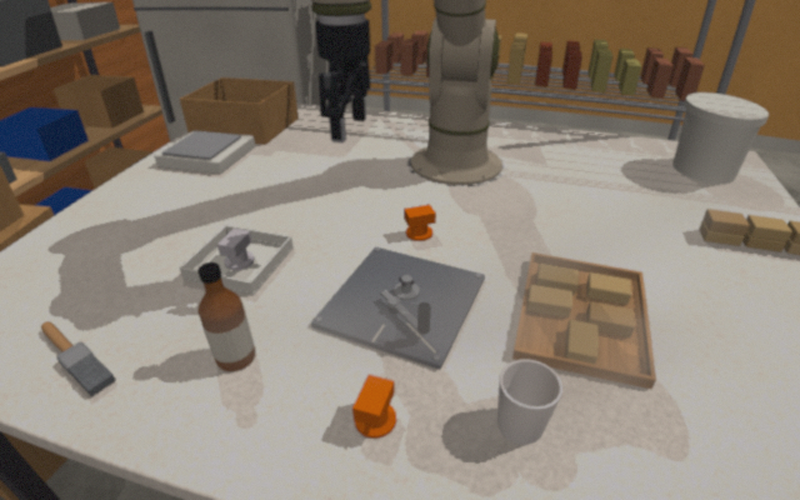

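The head stands upright in the basin at (235,250), with its top at about 58 mm as expected. The spindle is at rest at (405,290), and the bars are in the tray. Now the lever goes back.

```bash
python3 - <<'E'
from h import *
swing(1.0,0.0)
env.move_pose([480,-100,250],best([480,-100,250],0))
c=snap("top"); save(c,"t6.png",s=1.25); print(knob(c),st()); print(*bars(c,X=(380,720)),sep="\n")
E
```

```text
knob grip (75.6, array([648.4,  61.9,  48.3]), 15.9, 58.4, array([-0.5,  0.2,  5.3]))
swung (77.8, array([675.6, -10.8,  48.4]), 16.6, 58.8, array([ 7.5, -1. ,  4. ]))
(58, array([674.5, -12.7,  79.3]), np.float64(-0.025)) (80.5, array([480.4, -99.7, 249.4]), 85.7, 0.0, array([-0.2,  0.3,  0.5]))
[602.28 295.    30.34   3.07  44.49  68.9 ]
[537.52 342.16  30.24   1.52  45.99  72.83]
[515.65 245.14  30.46   1.55  43.85  68.82]
[456.93 345.61  30.28   1.53  43.94  72.47]
[451.99 258.03  30.31   1.5   43.94  70.94]
```

View pics/t6.png

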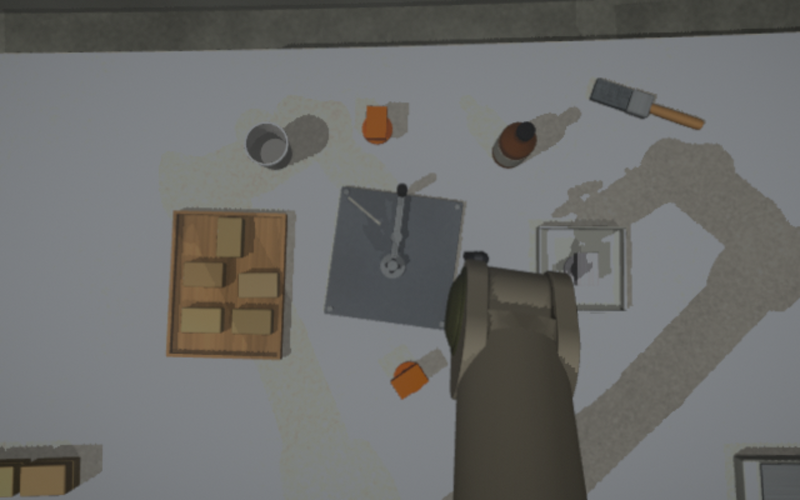

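The lever is back on its first line (knob at 402,190). One bar was nudged to (258,284) but still lies flat within the tray, and the head stands in the basin at (570,265). Handing in.

```bash
python3 -c "
from plant import env
print(env.job_done())"
```

```text
the job is handed in; nothing more can be done
None
```

The job is handed in (no verdict came back): all five soap bars lie flat in the curing tray, the stamp head was twisted off and stands upright in the wash basin, and the lever is back on its first white line, at about 81 s of the 208 s allowed.

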